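# Load the board carrier under the holder's sprung hold-down arm

## Robot

A 7-joint arm with a two-finger parallel gripper is mounted at the origin on a cart in front of the work surface, level with it; the furniture and walls round the work are solid. World frame = base frame: x ahead of the robot, y to its left, z up, the work surface at z = 0. Lengths are in m, angles in rad, forces in N, time in s.
With the tool pointing down it reaches from about 0.35 to 0.9 m from the base axis. Payload 19.9 kg.
Tool frame: the origin (TCP) lies midway between the tips of the shut fingers; the grasp point (between the pads) lies 19 mm behind it; x points along the fingers, y is the direction in which the jaws open and shut, and the axes are right-handed (so a half turn about x gives the same grasp; the last joint's range is limited). The gripper opens to 94 mm and grips with 3 to 60 N. Pads are 16 mm wide; open, the fingers measure 119 mm over their backs; the gripper's body (75 mm by 177 mm) begins 78 mm behind the grasp point.
Start: joints at [-0.042, 0.417, -0.01, 1.614, 0.005, 1.111, -0.053], TCP at [0.625, 0, 0.205] pointing down, gripper open.
Joint ranges: [-2.81, 2.81], [-0.39, 2.02], [-1.27, 1.25], [0.06, 2.57], [-1.19, 4.33], [0.19, 2], [-2.82, 2.82]. Speed limits (rad/s): [1.89, 1.89, 2.39, 2.39, 3.01, 3.01, 3.01].

## Interface

Orientations are given as a unit quaternion [x, y, z, w].
In Python, from rig import sense, get_image, get_calibration, finish_job, find_in, outline_of, spot_point gives the robot as it stands. The module is installed in compiled form; this text tells all that it offers.
- The arm moves only by the tool step_arm, never from a script. Its argument "plan" is a list of rows, each a list of 3 entries, a list of its own where there are three numbers: the opening, from -1 (shut) to 1 (fully open), so that 0 is half open, then the shift along the tool's x, y, z in mm, then the turn, a rotation vector about the tool's x, y, z in degrees. A call has 1 to 12 rows; each row shifts and turns the commanded pose from where the row before left it, along the tool's axes as they then stand; what a row does not reach is not made up. A row lasts 1/8 s, in which the tool goes at most 62.5 mm and 10.7 degrees, less where a joint would pass 70% of its speed; a pose out of reach is approached as far as the arm can. A call with a gripper value outside its range is refused whole. The fingers move at their own pace and stop on an object; "newtons" is the grip in N (left out, the last holds). Time passes only in rows, so rows that do not move let the fingers close. It gives the time, the measured TCP pose, the force and the opening at its end, in the units of the state.
- sense(): the state, without advancing time (a new reading comes with each control period).
- get_image(name): name is "scene" or "side" or "wrist"; returns (picture, depth): 480x640x3 uint8, blue, green, red; 480x640 float32, m along the optical axis (not along the pixel's ray), 0 where there is no reading.
- get_calibration(name): a dict with "fx", "fy", "cx", "cy" (pixels), "cam_to_world" (4x4, takes a point from camera to world coordinates). Camera axes: x right, y up, looking along -z (the intrinsics and any distortion apply to the point x, -y, -z); pixel columns grow to the right and rows downward; lengths in m; the calibration is good to about 2 mm. A picture is of the moment at which its call begins: read the wrist's pose just before it. get_calibration takes no time and is no camera call; for the wrist camera it gives the pose at the moment of the call.
- finish_job(): hands the job in, once; it reports no verdict.
Trained networks look in the newest picture that a camera, given by its name, has taken for a name from the list of things; names that differ only in an ending like _2 or _b are one class to them, and where a whole thing is asked for, a point or a joint stands for the part that bears it (a point fixed in the world has none). Each returns a list of dicts, best first, with "conf" (0 to 1); they miss things now and then, are a little off and sometimes report something else, mostly with a low value. They report only what shows in the picture. A call takes as long as a camera call.
- find_in(target, camera): "bbox" ([left, top, width, height] in pixels, round what is visible of it).
- outline_of(target, camera): "mask" (480x640 bool, what is visible of it) and "bbox" ([left, top, width, height] in pixels, round what is visible of it).
- spot_point(target, camera): "point" ([column, row] in pixels: a listed point, or the origin of a listed thing).
The state is a dict: "t": time; "joint_positions": joint angles; "joint_vel": joint speeds; "joint_torque": joint torques, N m; "tcp_pos": TCP position; "tcp_rot": TCP orientation; "ft_force": force on the tool from outside, world axes, zero at the start; "ft_torque": the same for the moment, N m; "grip_width": opening from 0.0 (shut) to 1.0 (fully open).
Only numpy, scipy, OpenCV 4.12 (cv2) and the standard library are available. Lean on these libraries where they do the work, as an engineer would, in place of code of your own. Each camera call takes 0.05 s, during which the arm holds its last target.

## Task

Take the carrier that has a circuit board in it by its handle and load it into the board holder: push its nose (the end away from the handle) in under the sprung hold-down arm so that the arm lifts, and slide it home to the back stop. Let go, so that the arm bears down on the nose and holds it. Leave the empty carrier where it lies.

Things in the scene. Friction and masses are not known exactly. Their poses are not given: they have to be found in the camera images.
- loaded_carrier: Grey carrier 120x56 mm with a green circuit board in its pocket, 0.11-0.18 kg, loose. Origin: underside, below the handle's centre; x to its nose, z up. Handle: upright block, 26 (x) by 14 (y, grip across this), top 40 above the underside. Deck round it 8 high, tail at x -15. Pocket x 18 to 67, contents under 13 high. Nose: solid block 14 high, full width, x 67 to its face at x 105.
- empty_carrier: An identical grey carrier (same size, origin and axes) whose pocket is empty. It stays where it lies.
- holder: Board holder fixed to the bench; grey plate 6 mm thick, x -85 to +105, y -55 to +55. Origin: its underside on the bench; x is the way a carrier slides in, roughly to the robot's left. Side guides 70 apart inside, x -10 to +50, 15 above the bench, flared out to the front as far as x -34. Back stop face at x 50. Behind it the sprung arm's pivot, x 85, 26 above the bench, in cheeks 38 high.
- seat (a point): Point on the holder's plate (6 mm above the bench) where the carrier's origin lies when its nose touches the back stop: holder x -55, y 0. Axes as the holder's.
- hold_down (a joint): Lift of the sprung arm, rad, 0 at rest. 26 wide, it runs forward from the pivot above y 0 to a pad at holder x 26 (12 above the bench at rest), then a lip rising about 26 deg to its front edge at x -18, 33 high. A nose slid in along the plate cams the lip up (about 9 to 13 N); on the nose it reads about 0.14 and presses with about 3 N. It springs back when not propped.

How it is judged:
At the end, for the whole second after the job is handed in: The carrier with the board lies flat in the holder, released and at rest, within 14 mm of the back stop, 15 mm of the middle line and 10 degrees, the arm pressing on its nose with over 1 N at 0.10 to 0.26 rad. The empty carrier has not moved more than 25 mm (x of loaded_carrier in the frame of holder between -0.069 and -0.045 m and y of loaded_carrier in the frame of holder between -0.015 and 0.015 m and z of loaded_carrier in the frame of holder below 0.011 m and angle between the x axis of loaded_carrier and the x axis of holder, either way round below 0.18 rad and value of joint hold_down between 0.1 and 0.26 rad and contact force between hold_down and loaded_carrier above 1 N and linear speed of loaded_carrier below 0.02 m/s); the robot touches nothing.
It fails at once if the empty carrier is disturbed (moved more than 25 mm) (distance of empty_carrier from where it was at the start of the episode above 0.025 m).
It also fails if it takes over 40 s, if anything falls off the work surface, if the arm or the gripper's body presses on something with over 40 N, if the wrist force passes 120 N, or if a joint passes its speed limit or range.

## Working session

There is one attempt and no reset: what is moved stays moved. The work goes in short steps, Python scripts to look and compute and a tool call to move; the robot and the scene stay as the last step left them, time stands still between calls to the robot, and variables do not carry over. Pictures are saved under pics/ and viewed, and the job is handed in when it is done.

Besides the shell and the picture viewer there is one more tool, called after "Emit:" as name([rows], argument=value, ...), one row to a line, values as JSON. step_arm: Moves the arm, as the interface text tells. Its arguments: {"type":"object","properties":{"plan":{"type":"array"},"newtons":{"type":"number"}},"required":["plan"]}

```bash
mkdir -p pics
python3 - <<'E'
from rig import *
import cv2,numpy as np
s=sense();print(s['t'],s['tcp_pos'],s['tcp_rot'],s['grip_width'])
for n in ["scene","side"]:
    im,d=get_image(n);cv2.imwrite(f"pics/{n}0.png",im);np.savez(f"{n}0.npz",im=im,d=d,T=get_calibration(n)["cam_to_world"])
    c=get_calibration(n);print(n,c)
    for t in ["loaded_carrier","empty_carrier","holder"]:
        print(t,[(r['conf'],r['bbox']) for r in find_in(t,n)])
E
```

```text
0.0 [6.24633320e-01 1.34804087e-05 2.04804912e-01] [-0.4996745  -0.50029677  0.50030703 -0.49972134] 1.0034145286466625
scene {'fx': 597.1798708683045, 'fy': 597.1798708683045, 'cx': 315.09529938426317, 'cy': 242.25023354896226, 'cam_to_world': array([[-0.6463499 ,  0.58733365, -0.4871047 ,  0.02138899],
       [-0.76288831, -0.51019042,  0.39712362,  0.5958975 ],
       [-0.01527209,  0.62828729,  0.7778315 ,  0.99923988],
       [ 0.        ,  0.        ,  0.        ,  1.        ]])}
loaded_carrier [(0.68, [334.3, 189.1, 55.1, 43.3])]
empty_carrier [(0.94, [366.4, 161.4, 53.0, 33.9]), (0.61, [210.7, 270.4, 52.8, 40.5]), (0.37, [334.8, 190.9, 52.8, 36.4])]
holder [(0.74, [198.7, 250.5, 105.0, 85.1])]
side {'fx': 586.0236832374313, 'fy': 586.0236832374313, 'cx': 331.1025535774436, 'cy': 251.55849565557804, 'cam_to_world': array([[ 0.93159312,  0.19174207, -0.3088191 ,  0.33361383],
       [-0.36322078,  0.45756307, -0.81160748, -0.74535534],
       [-0.01431509,  0.86825746,  0.49590731,  0.53917489],
       [ 0.        ,  0.        ,  0.        ,  1.        ]])}
loaded_carrier [(0.7, [322.3, 283.5, 77.7, 41.3])]
empty_carrier [(0.87, [374.1, 319.0, 87.2, 57.6])]
holder [(0.92, [256.1, 195.8, 79.6, 55.2])]
```

View pics/scene0.png

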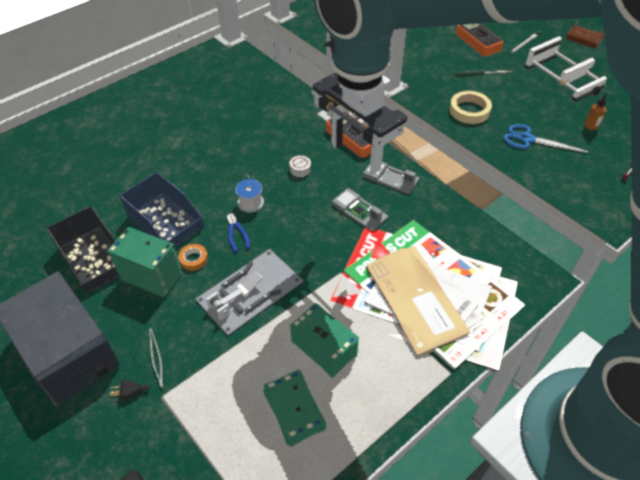

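View pics/side0.png

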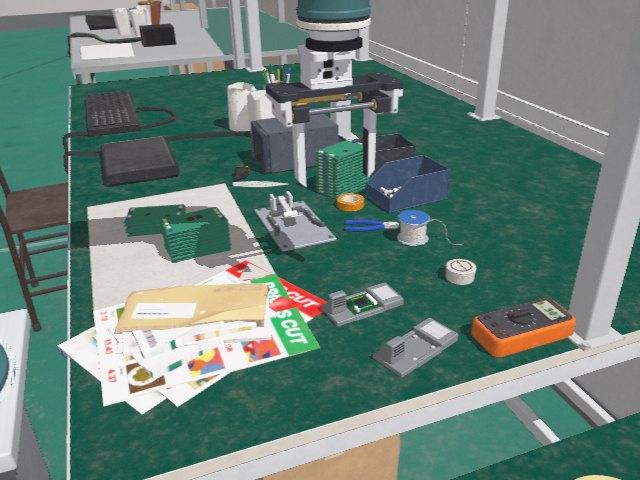

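The loaded carrier is at scene (360,207) and side (362,302). The empty one is at scene (392,178) and side (416,347), and the holder is at scene (248,290) and side (295,222). Next I'll localise them from depth.

```bash
cat > h.py <<'E'
import numpy as np,cv2
from rig import *
def cloud(d,c):
    v,u=np.mgrid[0:480,0:640]
    P=np.stack([(u-c['cx'])/c['fx']*d,-(v-c['cy'])/c['fy']*d,-d],-1)
    T=c['cam_to_world'];return P@T[:3,:3].T+T[:3,3]
def proj(p,c):
    T=c['cam_to_world'];q=(np.atleast_2d(p)-T[:3,3])@T[:3,:3]
    return np.stack([c['cx']+c['fx']*q[:,0]/-q[:,2],c['cy']-c['fy']*q[:,1]/-q[:,2]],-1)
def bird(im,P,x0,x1,y0,y1,res=0.0005,zmax=0.06,zmin=-0.02):
    pass
E
python3 - <<'E'
from h import *
for n in ["scene","side"]:
    z=np.load(n+"0.npz");c=get_calibration(n);P=cloud(z['d'],c)
    print(n,(z['d']>0).mean())
    for t,b in dict(loaded=dict(scene=(334,189,55,43),side=(322,283,78,41)),empty=dict(scene=(366,161,53,34),side=(374,319,87,58)),holder=dict(scene=(199,250,105,85),side=(256,196,80,55))).items():
        l,tp,w,h=b[n];p=P[tp:tp+h,l:l+w].reshape(-1,3);dd=z['d'][tp:tp+h,l:l+w].ravel()
        p=p[(dd>0)]; q=p[(p[:,2]>0.005)&(p[:,2]<.045)]
        r=cv2.minAreaRect(q[:,:2].astype(np.float32)*1000)
        print(t,len(p),len(q),np.median(p[:,2]),q.mean(0),r)
        hd=q[q[:,2]>0.03];print('  high',hd.mean(0),len(hd))
E
```

```text
scene 0.9961751302083334
loaded 2354 1072 0.003677322643726222 [ 0.6460502  -0.04306998  0.01375902] ((645.2911987304688, -46.064453125), (109.98143768310547, 130.7705078125), 60.563777923583984)
  high [ 0.60293341 -0.04929913  0.03782114] 91
empty 1799 638 0.0037545673800325474 [ 0.66264267 -0.17051505  0.01449062] ((669.416748046875, -167.10821533203125), (122.20536804199219, 96.80154418945312), 44.1848258972168)
  high [ 0.63324042 -0.18525245  0.03839274] 78
holder 8896 4137 0.00483435436774432 [0.62698053 0.2735267  0.01201489] ((630.07958984375, 277.3475036621094), (224.17535400390625, 225.4115447998047), 48.746700286865234)
  high [0.62893892 0.31821308 0.03481927] 295
side 0.954404296875
loaded 3183 1807 0.006670559864440984 [ 0.64591189 -0.05209129  0.01320693] ((650.995849609375, -47.38663864135742), (121.29277038574219, 59.04112243652344), 7.0431952476501465)
  high [ 0.60497989 -0.05467416  0.03704686] 157
empty 5020 1847 0.0017437363197496114 [ 0.67474431 -0.17956802  0.01447931] ((678.8072509765625, -172.89874267578125), (121.85587310791016, 58.84334182739258), 19.434051513671875)
  high [ 0.6351195  -0.19069212  0.03705853] 204
holder 4382 2049 0.004759080722612552 [0.63524369 0.26392972 0.01081542] ((650.18798828125, 266.75482177734375), (217.40786743164062, 172.3705291748047), 75.04432678222656)
  high [0.63321504 0.31612638 0.03300891] 96
```

Run:
```python
from h import *
from scipy.spatial.transform import Rotation as R
s=sense();print(R.from_quat(s['tcp_rot']).as_matrix().round(3))
c=get_calibration("wrist");im,d=get_image("wrist");cv2.imwrite("pics/w0.png",im);np.savez("w0.npz",d=d);print(c)
P=cloud(d,c)
for t in ["loaded_carrier","holder"]:
  for r in outline_of(t,"wrist")[:2]:
    m=r['mask']&(d>0);q=P[m];print(t,r['conf'],r['bbox'],len(q))
    if len(q)>50:
      q2=q[(q[:,2]>.004)&(q[:,2]<.05)]
      print(cv2.minAreaRect(q2[:,:2].astype(np.float32)*1000), q2[q2[:,2]>.034].mean(0))
      print(cv2.minAreaRect((q2[q2[:,2]>.034])[:,:2].astype(np.float32)*1000),np.percentile(q2[:,2],[1,50,99]))
  print([(r['conf'],r['point']) for r in spot_point(t,"wrist")])
```

```text
[[-0.  1. -0.]
 [-0. -0. -1.]
 [-1. -0.  0.]]
{'fx': 364.93373239876286, 'fy': 364.93373239876286, 'cx': 317.7489461150404, 'cy': 236.32203167062886, 'cam_to_world': array([[ 1.00000000e+00,  4.17583147e-06, -2.53510964e-05,
         6.24520470e-01],
       [ 2.77736879e-06,  9.63352256e-01,  2.68239501e-01,
         7.80555565e-02],
       [ 2.55421589e-05, -2.68239501e-01,  9.63352256e-01,
         3.84898000e-01],
       [ 0.00000000e+00,  0.00000000e+00,  0.00000000e+00,
         1.00000000e+00]])}
[(0.68, [299.2, 254.7])]
holder 0.86 [274.8, 0.3, 118.7, 32.0] 3620
((638.4466552734375, 184.14987182617188), (109.91239166259766, 25.514249801635742), 0.13753390312194824) [nan nan nan]
((0.0, 0.0), (0.0, 0.0), 0.0) [0.00437523 0.00634211 0.0084437 ]
[]<stdin>:11: RuntimeWarning: Mean of empty slice.
  ret = um.true_divide(
```

View pics/w0.png

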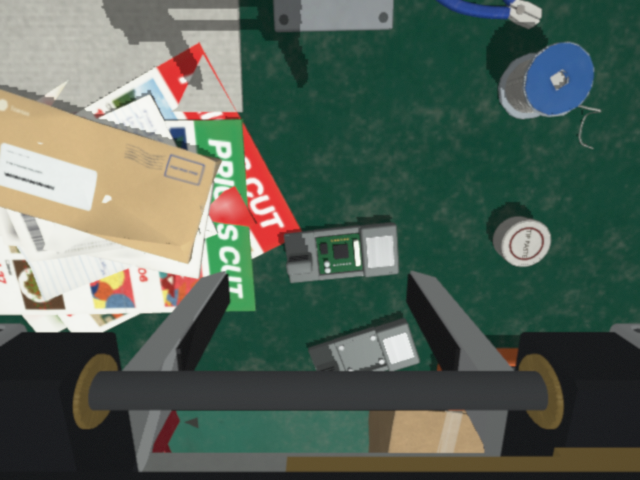

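The wrist view shows the loaded carrier at about (342,250) with its handle at the left (298,262), the empty one below at (365,345), and the holder's front edge at the top at about (333,15). I'll fit the carrier pose.

```bash
cat >> h.py <<'E'
from scipy.optimize import minimize
def fitcar(q,guess):
    # q points z> .004 ; handle top + outline rect
    h=q[q[:,2]>.034]
    r=cv2.minAreaRect(q[:,:2].astype(np.float32)*1000);rh=cv2.minAreaRect(h[:,:2].astype(np.float32)*1000) if len(h)>10 else None
    return r,rh,(h.mean(0) if len(h) else None,len(h))
E
python3 - <<'E'
from h import *
c=get_calibration("wrist");d=np.load("w0.npz")['d'];P=cloud(d,c)
v,u=np.mgrid[0:480,0:640]
m=(u>270)&(u<410)&(v>205)&(v<300)
q=P[m];print('bench',np.median(q[:,2]))
b=np.median(P[100:200,330:450,2]);print('bench2',b)
q=q[(q[:,2]>b+.005)&(q[:,2]<.05)]
# main component
print(fitcar(q,None))
n=q[(q[:,2]>b+.0115)&(q[:,2]<b+.0165)&(q[:,0]>.66)];print('nose',cv2.minAreaRect(n[:,:2].astype(np.float32)*1000),len(n))
im=cv2.imread('pics/w0.png');cv2.imwrite('pics/w0c.png',cv2.resize(im[200:310,260:420],None,fx=5,fy=5,interpolation=cv2.INTER_CUBIC))
q=P[0:60,250:420].reshape(-1,3);q=q[(q[:,2]>b+.003)&(q[:,2]<.05)]
print(cv2.minAreaRect(q[:,:2].astype(np.float32)*1000))
E
```

```text
bench 0.002069686535479759
bench2 0.0005053614596114975
(((643.2841796875, -39.66326141357422), (132.38888549804688, 71.45571899414062), 5.677370548248291), ((605.0962524414062, -50.7755241394043), (25.926599502563477, 15.210878372192383), 4.921461582183838), (array([ 0.60534149, -0.04974053,  0.03968762]), 358))
nose ((686.6196899414062, -41.907161712646484), (45.781368255615234, 55.85056686401367), 5.845394134521484) 1827
((638.3272705078125, 181.31521606445312), (32.61319351196289, 110.27973175048828), 89.08141326904297)
```

View pics/w0c.png

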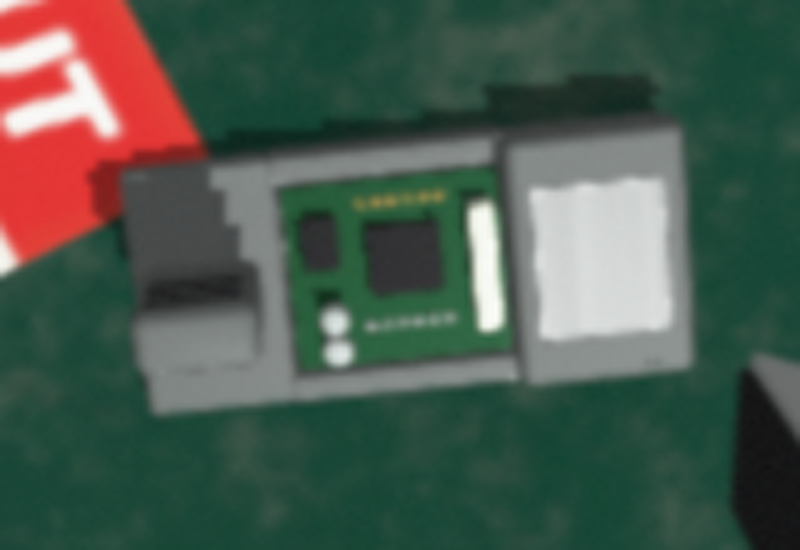

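Loaded carrier: handle centre at about (0.605,-0.050), yaw about 5.5°, nose toward +x. I'll turn the tool to yaw -84.5° above it.

Emit:
step_arm([
  [0.2, [0, -10, 25], [0, 0, 0]],
  [0.2, [0, -10, 25], [0, 0, 0]],
  [0.2, [11, 0, 0], [10.5, 0, 0]],
  [0.2, [11, 0, 0], [10.5, 0, 0]],
  [0.2, [11, 0, 0], [10.5, 0, 0]],
  [0.2, [11, 0, 0], [10.5, 0, 0]],
  [0.2, [11, 0, 0], [10.5, 0, 0]],
  [0.2, [11, 0, 0], [10.5, 0, 0]],
  [0.2, [11, 0, 0], [10.5, 0, 0]],
  [0.2, [11, 0, 0], [10.5, 0, 0]],
  [0.2, [0, 0, 0], [0.5, 0, 0]],
], newtons=30)

```text
t: 2.02
tcp_pos: [0.6046, -0.0498, 0.1168]
tcp_rot: [-0.706, -0.034, 0.707, -0.034]
ft_force: [0.4, -0.0, -0.3]
grip_width: 0.6
```

Run:
```python
from h import *
from scipy.spatial.transform import Rotation as R
s=sense();print(s['t'],s['tcp_pos'],s['grip_width']);M=R.from_quat(s['tcp_rot']).as_matrix();print(M.round(3))
c=get_calibration("wrist");im,d=get_image("wrist");cv2.imwrite("pics/w1.png",im)
P=cloud(d,c);q=P.reshape(-1,3);p0=np.array([.605,-.05])
k=(np.hypot(q[:,0]-.605,q[:,1]+.05)<.03)&(q[:,2]>.034)&(q[:,2]<.046)
h=q[k];print(len(h),h.mean(0),cv2.minAreaRect(h[:,:2].astype(np.float32)*1000))
print(((h-s['tcp_pos'])@M).mean(0)*1000)
k=(q[:,2]>.011)&(q[:,2]<.018)&(abs(q[:,0]-.69)<.05)&(abs(q[:,1]+.042)<.04);n=q[k];print(len(n),cv2.minAreaRect(n[:,:2].astype(np.float32)*1000))
```

```text
2.025 [ 0.60456237 -0.04979458  0.11678904] 0.5997127940860247
[[-0.001  0.097 -0.995]
 [-0.    -0.995 -0.097]
 [-1.     0.     0.001]]
668 [ 0.60642316 -0.05084435  0.03958822] ((605.6229858398438, -51.04366683959961), (25.384740829467773, 14.265359878540039), 5.338939189910889)
[77.19846831  1.20960279 -1.86112027]
4256 ((675.70068359375, -43.102272033691406), (68.05775451660156, 55.965553283691406), 7.148016929626465)
```

View pics/w1.png

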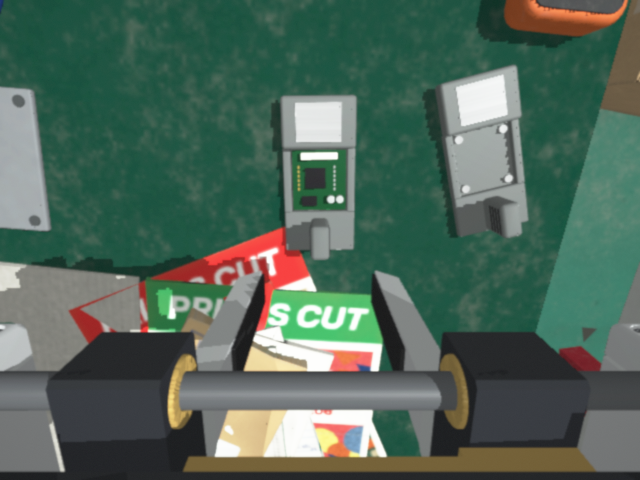

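The carrier is upright and centred at column 319 with its handle at (319,240). The empty carrier is well clear at the right. I'll descend and grip.

Emit:
step_arm([
  [0.2, [30, 1, -1], [0, 0, 0]],
  [0.2, [30, 0, 0], [0, 0, 0]],
  [0.2, [25, 0, 0], [0, 0, 0]],
  [0.2, [12, 0, 0], [0, 0, 0]],
  [0.2, [6, 0, 0], [0, 0, 0]],
  [-1, [0, 0, 0], [0, 0, 0]],
  [-1, [0, 0, 0], [0, 0, 0]],
  [-1, [0, 0, 0], [0, 0, 0]],
  [-1, [0, 0, 0], [0, 0, 0]],
], newtons=40)

```text
t: 3.2
tcp_pos: [0.6062, -0.0509, 0.0147]
tcp_rot: [0.706, 0.034, -0.706, 0.034]
ft_force: [0.1, 0.2, 0.8]
grip_width: 0.21
```

Run:
```python
from h import *
for n in ["scene","side"]:
    z=np.load(n+"0.npz");c=get_calibration(n);P=cloud(z['d'],c);q=P.reshape(-1,3)
    k=(q[:,0]>.54)&(q[:,0]<.74)&(q[:,1]>.14)&(q[:,1]<.40)
    q=q[k]
    for lo,hi in [(.0035,.0085),(.011,.018),(.02,.034),(.034,.042)]:
        s=q[(q[:,2]>lo)&(q[:,2]<hi)]
        print(n,lo,len(s),s.min(0).round(3),s.max(0).round(3))
        # height map
    H=np.zeros((260,200),np.float32)
    for x,y,zz in q:
        i=int((y-.14)*1000);j=int((x-.54)*1000);H[i,j]=max(H[i,j],zz*1000)
    H=cv2.dilate(H,np.ones((3,3)));H=np.clip(H*6,0,255).astype(np.uint8)
    cv2.imwrite(f"pics/H{n}.png",cv2.resize(cv2.applyColorMap(H[::-1],cv2.COLORMAP_JET),None,fx=2.2,fy=2.2,interpolation=0))
im=[cv2.imread(f"pics/H{n}.png") for n in("scene","side")]
cv2.imwrite("pics/H.png",cv2.hconcat(im)[:600,:800])
```

```text
scene 0.0035 3256 [0.54  0.14  0.004] [0.74  0.4   0.008]
scene 0.011 483 [0.581 0.176 0.011] [0.739 0.363 0.018]
scene 0.02 507 [0.595 0.239 0.02 ] [0.674 0.355 0.034]
scene 0.034 146 [0.612 0.241 0.034] [0.657 0.355 0.042]
side 0.0035 2130 [0.54  0.141 0.004] [0.739 0.399 0.008]
side 0.011 310 [0.589 0.221 0.011] [0.69  0.351 0.018]
side 0.02 284 [0.613 0.239 0.02 ] [0.659 0.354 0.034]
side 0.034 51 [0.616 0.237 0.034] [0.658 0.354 0.039]
```

View pics/H.png

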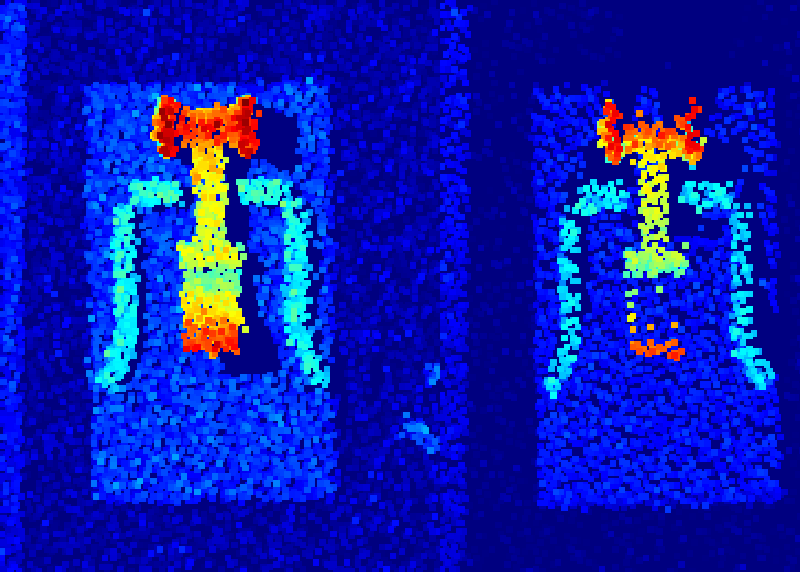

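Holder: front-edge centre at about (0.638,0.172), heading about 91°, seat at about (0.638,0.202). I'll lift the carrier and move it across.

Emit:
step_arm([
  [-1, [0, 0, 0], [0, 0, 0]],
  [-1, [0, 0, 0], [0, 0, 0]],
  [-1, [-20, 0, 0], [0, 0, 0]],
  [-1, [-35, 0, 0], [0, 0, 0]],
  [-1, [-35, 0, 0], [0, 0, 0]],
  [-1, [0, -32, -11.5], [0, 0, 0]],
  [-1, [0, -32, -11.5], [0, 0, 0]],
  [-1, [0, -32, -11.5], [0, 0, 0]],
  [-1, [0, -32, -11.5], [0, 0, 0]],
  [-1, [0, 0, 0], [0, 0, 0]],
], newtons=40)

```text
t: 4.45
tcp_pos: [0.6398, 0.0841, 0.1054]
tcp_rot: [0.706, 0.036, -0.706, 0.035]
ft_force: [-0.3, 0.5, -0.9]
grip_width: 0.146
```

Emit:
step_arm([
  [-1, [0, 0, 0], [-10.5, 0, 0]],
  [-1, [0, 0, 0], [-10.5, 0, 0]],
  [-1, [0, 0, 0], [-10.5, 0, 0]],
  [-1, [0, 0, 0], [-10.5, 0, 0]],
  [-1, [0, 0, 0], [-10.5, 0, 0]],
  [-1, [0, 0, 0], [-10.5, 0, 0]],
  [-1, [0, 0, 0], [-10.5, 0, 0]],
  [-1, [0, 0, 0], [-10.5, 0, 0]],
  [-1, [0, 0, 0], [-1.5, 0, 0]],
  [-1, [0, 0, 0], [0, 0, 0]],
])

```text
t: 5.7
tcp_pos: [0.6396, 0.0802, 0.1048]
tcp_rot: [0.497, 0.503, -0.497, 0.503]
ft_force: [-0.4, 0.2, -1.5]
grip_width: 0.144
```

Run:
```python
from h import *
from scipy.spatial.transform import Rotation as R
s=sense();print(s['t'],s['tcp_pos'],s['grip_width'],s['ft_force']);M=R.from_quat(s['tcp_rot']).as_matrix();print(M.round(4))
c=get_calibration("wrist");im,d=get_image("wrist");cv2.imwrite("pics/w2.png",im);np.save("w2.npy",d)
P=cloud(d,c);q=P.reshape(-1,3)
uz=s['tcp_pos'][2]-.0147
rel=(q-s['tcp_pos'])*1000
k=(abs(rel[:,0])<45)&(rel[:,1]>60)&(rel[:,1]<120)&(abs(q[:,2]-uz-.014)<.006)
n=rel[k];print(len(n),cv2.minAreaRect(n[:,:2].astype(np.float32)),'nose z',np.median(n[:,2]), np.polyfit(n[:,1],n[:,2],1),np.polyfit(n[:,0],n[:,2],1))
```

```text
5.7 [0.63963678 0.08021185 0.10484471] 0.1437430352584362 [-0.41603635  0.20752431 -1.5167084 ]
[[ 2.000e-04  9.999e-01  1.320e-02]
 [-4.000e-04  1.320e-02 -9.999e-01]
 [-1.000e+00  2.000e-04  4.000e-04]]
10573 ((-1.9840583801269531, 82.04407501220703), (56.249000549316406, 44.37419128417969), 0.7105630040168762) nose z -0.3007013652214785 [ 0.03994028 -3.90437135] [-0.00128951 -0.54596725]
```

View pics/w2.png

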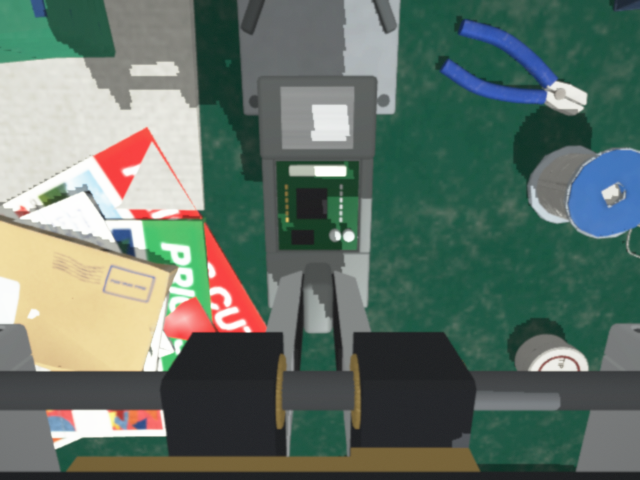

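The carrier is held straight (nose at (318,110)), with the holder's front edge and flares at the top (240–397, 0–112). I'll check the nose pitch and the holder's position.

Run:
```python
from h import *
s=sense();c=get_calibration("wrist");d=np.load("w2.npy");P=cloud(d,c);q=P.reshape(-1,3);t=np.array([.63964,.0802,.10484])
rel=(q-t)*1000
k=(abs(rel[:,0]+1)<22)&(rel[:,1]>71)&(rel[:,1]<101)&(abs(rel[:,2])<8);n=rel[k]
print(np.linalg.lstsq(np.c_[n[:,:2],np.ones(len(n))],n[:,2],rcond=None)[0],n[:,2].mean())
f=rel[(abs(rel[:,0])<35)&(rel[:,1]>40)&(rel[:,1]<130)&(abs(rel[:,2])<6)];print('nose y max',np.percentile(f[:,1],[90,99,99.8]))
# plate: z~6mm, y .17...
k=(q[:,2]>.0035)&(q[:,2]<.0085)&(q[:,1]>.165)&(q[:,0]>.56)&(q[:,0]<.71);p=q[k]
for y in np.arange(.174,.215,.005):
    r=p[abs(p[:,1]-y)<.0025]; print(round(y,3),np.percentile(r[:,0],[.5,99.5]).round(4),len(r))
for x in (.59,.60,.67,.68):
    r=p[abs(p[:,0]-x)<.004];print(x,r[:,1].min())
k=(q[:,2]>.011)&(q[:,2]<.018)&(q[:,1]>.2)&(q[:,0]>.56)&(q[:,0]<.71);g=q[k];print(g.min(0),g.max(0))
```

```text
[-0.00292883 -0.00393685  0.20663742] -0.13032474343184342
nose y max [100.18832368 103.99334381 104.46868399]
0.174 [0.5837 0.6929] 175
0.179 [0.5839 0.693 ] 228
0.184 [0.584  0.6925] 235
0.189 [0.5835 0.6932] 249
0.194 [0.5839 0.6927] 272
0.199 [0.5834 0.6922] 795
0.204 [0.5839 0.6923] 1206
0.209 [0.5839 0.6919] 1225
0.214 [0.5835 0.692 ] 1241
0.59 0.17216295012442542
0.6 0.19773806157668372
0.67 0.19921932278028137
0.68 0.17419628621352212
[0.58570399 0.22336143 0.01102465] [0.689242   0.24378241 0.01776455]
```

Emit:
step_arm([
  [-1, [10, 0, -14], [0, 0, 0]],
  [-1, [25, 0, -14], [0, 0, 0]],
  [-1, [25, 0, 0], [0, 0, 0]],
  [-1, [15, 0, 0], [0, 0, 0]],
  [-1, [7, 0, 0], [0, 0, 0]],
  [-1, [1, 0, 0], [0, 0, 0]],
  [-1, [0, 0, 0], [0, 0, 0]],
], newtons=60)

```text
t: 6.62
tcp_pos: [0.6395, 0.1089, 0.0221]
tcp_rot: [0.496, 0.504, -0.495, 0.504]
ft_force: [0.5, 1.3, -1.7]
grip_width: 0.143
```

Run:
```python
from h import *
s=sense();print(s['t'],s['tcp_pos'],s['grip_width'],s['ft_force'],s['ft_torque'])
ims=[]
im,d=get_image("wrist");ims.append(im)
im,d=get_image("side");ims.append(cv2.resize(im[150:300,200:400],(640,480),interpolation=cv2.INTER_CUBIC))
cv2.imwrite("pics/p3.png",cv2.resize(cv2.hconcat(ims),(800,300)))
```

```text
6.625 [0.63952964 0.10893931 0.02210437] 0.14286004496231144 [ 0.45873185  1.34553188 -1.68724974] [-0.11671042 -0.01527361  0.01288563]
```

View pics/p3.png

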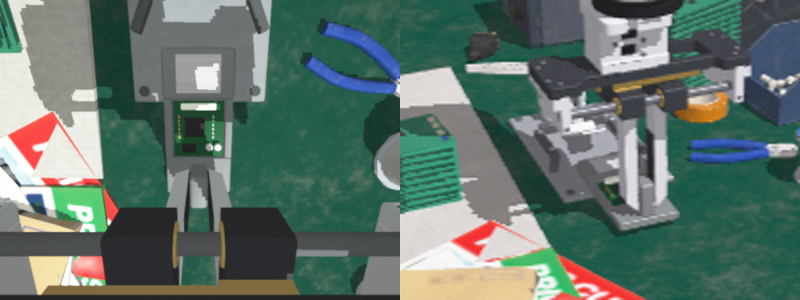

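Emit:
step_arm([
  [-1, [0.8, 0, -4], [0, 0, 0]],
  [-1, [0, -0.1, -8], [0, 0, 0]],
  [-1, [0, -0.1, -8], [0, 0, 0]],
  [-1, [0, -0.1, -8], [0, 0, 0]],
  [-1, [0, -0.1, -8], [0, 0, 0]],
  [-1, [0, -0.1, -8], [0, 0, 0]],
  [-1, [0, -0.1, -8], [0, 0, 0]],
  [-1, [0, 0, 0], [0, 0, 0]],
])

```text
t: 7.72
tcp_pos: [0.6375, 0.1619, 0.0206]
tcp_rot: [0.496, 0.505, -0.495, 0.504]
ft_force: [0.4, 1.5, -0.2]
grip_width: 0.148
```

Run:
```python
from h import *
s=sense();print(s['t'],s['tcp_pos'],s['tcp_rot'],s['grip_width'],s['ft_force'],s['ft_torque'])
im,d=get_image("wrist");cv2.imwrite("pics/w4.png",im)
```

```text
7.725 [0.63752814 0.16189761 0.0206438 ] [ 0.49552739  0.50466584 -0.49525453  0.50446799] 0.1477460945282062 [ 0.40200881  1.52473546 -0.17148277] [ 0.40066691 -0.05538715 -0.04868138]
```

View pics/w4.png

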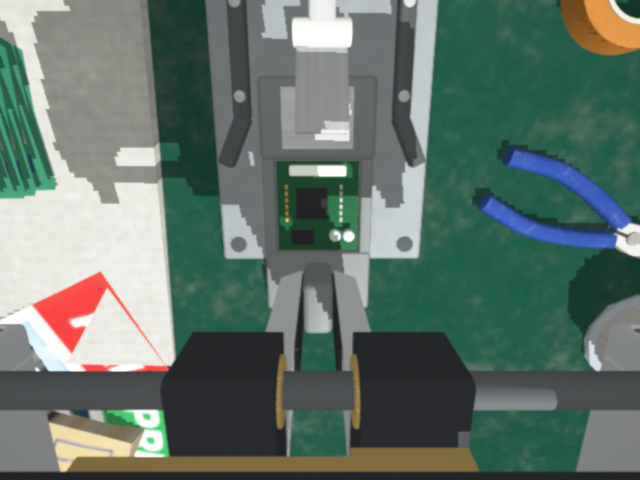

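The nose (columns 259–377) is centred between the guides (240–404) and has entered under the lip. I'll carry on to the stop.

Emit:
step_arm([
  [-1, [0, 0.1, -7], [0, 0, 0]],
  [-1, [0, 0, -7], [0, 0, 0]],
  [-1, [0, 0, -7], [0, 0, 0]],
  [-1, [0, 0, -7], [0, 0, 0]],
  [-1, [0, 0, -6], [0, 0, 0]],
  [-1, [0, 0, -4], [0, 0, 0]],
  [-1, [0, 0, 0], [0, 0, 0]],
  [-1, [0, 0, 0], [0, 0, 0]],
])

```text
t: 8.78
tcp_pos: [0.6373, 0.198, 0.0206]
tcp_rot: [0.496, 0.504, -0.496, 0.504]
ft_force: [1.1, -5.2, 0.9]
grip_width: 0.144
```

Run:
```python
from h import *
s=sense();print(s['t'],s['tcp_pos'],s['tcp_rot'],s['grip_width'],s['ft_force'],s['ft_torque'])
im,d=get_image("wrist");cv2.imwrite("pics/w5.png",im)
c=get_calibration("wrist");P=cloud(d,c);q=P.reshape(-1,3)
k=(abs(q[:,0]-.637)<.035)&(q[:,1]>.26)&(q[:,1]<.31)&(abs(q[:,2]-.020)<.003);n=q[k]
print(len(n),n[:,1].max() if len(n) else 0)
a=[(P[r,322]*1000).round(1).tolist() for r in range(0,170,8)];print(a)
b=[(P[r,365]*1000).round(1).tolist() for r in range(20,110,6)];print(b)
```

```text
8.775 [0.63726257 0.19801114 0.02063188] [ 0.49566356  0.50392878 -0.49600311  0.50433553] 0.14414716338020145 [ 1.08708112 -5.21600812  0.89841903] [-0.99859497 -0.26019674 -0.05336741]
6035 0.30999504908940173
[[636.4, 329.6, 29.1], [636.4, 326.7, 29.3], [636.5, 323.7, 29.2], [636.6, 320.7, 29.3], [636.6, 317.5, 30.4], [636.7, 314.5, 30.0], [636.7, 311.1, 31.8], [636.8, 308.5, 29.3], [636.9, 305.3, 29.9], [636.9, 301.9, 31.8], [637.0, 298.8, 30.8], [637.0, 295.6, 30.9], [637.1, 292.3, 31.1], [637.2, 289.1, 30.6], [637.2, 285.7, 32.2], [637.3, 282.4, 31.6], [637.4, 279.1, 29.3], [637.5, 275.6, 27.3], [637.5, 272.1, 30.5], [637.6, 268.6, 31.4], [637.6, 265.4, 36.6], [637.6, 262.1, 38.1]]
[[657.0, 328.8, 6.1], [657.1, 326.0, 7.1], [657.4, 323.9, 5.3], [657.4, 321.1, 6.3], [656.5, 316.4, 16.0], [656.5, 313.7, 17.0], [656.7, 311.4, 15.8], [656.9, 309.0, 15.4], [658.0, 307.8, 6.9], [658.5, 305.5, 4.2], [656.8, 300.6, 19.8], [656.9, 298.1, 19.9], [657.0, 295.4, 20.2], [657.1, 292.8, 20.4], [657.2, 290.2, 20.6]]
```

View pics/w5.png

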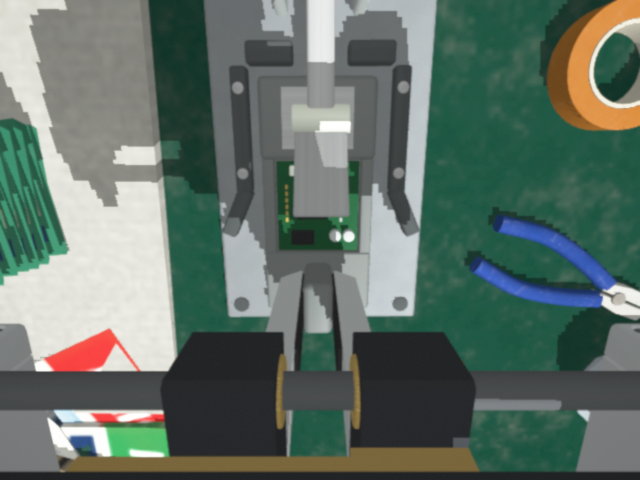

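The pad rests on the nose and the gap to the back stop is about 5 mm. I'll push the remainder gently.

Emit:
step_arm([
  [-1, [0, 0, -2], [0, 0, 0]],
  [-1, [0, 0, -2], [0, 0, 0]],
  [-1, [0, 0, -1.5], [0, 0, 0]],
  [-1, [0, 0, 0], [0, 0, 0]],
])

```text
t: 9.32
tcp_pos: [0.637, 0.2036, 0.0206]
tcp_rot: [0.496, 0.504, -0.496, 0.504]
ft_force: [0.5, -5.9, 1.2]
grip_width: 0.145
```

Run:
```python
from h import *
s=sense();print(s['t'],s['tcp_pos'],s['tcp_rot'],s['grip_width'],s['ft_force'],s['ft_torque'])
im,d=get_image("wrist")
c=get_calibration("wrist");P=cloud(d,c)
for col in (275,285,355,365):
  b=[(P[r,col]*1000).round(1)[1:].tolist() for r in range(40,90,4)];print(col,b)
```

```text
9.325 [0.63704918 0.20360225 0.02061092] [ 0.49554799  0.50402243 -0.49600787  0.50435084] 0.14463498898981972 [ 0.54124269 -5.8765347   1.18721002] [-1.17052986 -0.10827665  0.0272095 ]
275 [[325.0, 6.5], [323.3, 6.4], [321.4, 7.1], [319.8, 6.4], [316.2, 16.3], [314.4, 16.6], [312.8, 16.2], [311.2, 15.7], [309.4, 16.2], [307.3, 18.7], [305.3, 21.1], [303.7, 20.4], [302.0, 20.0]]
285 [[325.4, 5.2], [323.3, 6.9], [321.6, 6.5], [319.9, 6.3], [316.3, 15.9], [314.4, 17.0], [312.8, 16.9], [311.2, 16.3], [309.6, 15.6], [307.5, 18.3], [305.5, 20.1], [303.8, 20.3], [301.9, 21.5]]
355 [[325.7, 6.4], [324.0, 6.2], [322.4, 5.3], [320.6, 5.5], [316.7, 16.7], [315.3, 15.3], [313.6, 15.5], [311.7, 16.3], [310.1, 16.1], [307.9, 19.2], [305.9, 21.4], [304.4, 19.7], [302.6, 20.6]]
365 [[325.9, 5.9], [324.0, 6.6], [322.0, 7.7], [320.6, 6.1], [317.1, 14.9], [315.2, 16.0], [313.6, 15.7], [311.6, 17.6], [310.0, 16.7], [307.9, 19.3], [306.1, 20.6], [304.5, 19.4], [302.7, 20.2]]
```

The gap is closed, so I'll release and retreat.

Emit:
step_arm([
  [-0.3, [0, 0, 0], [0, 0, 0]],
  [-0.3, [0, 0, 0], [0, 0, 0]],
  [-0.3, [0, 0, 0], [0, 0, 0]],
  [-0.3, [0, 0, 0], [0, 0, 0]],
  [-0.3, [-5, 0, 0], [0, 0, 0]],
  [-0.3, [-20, 0, 0], [0, 0, 0]],
  [-0.3, [-40, 0, 0], [0, 0, 0]],
  [-0.3, [-40, 0, 15], [0, 0, 0]],
  [-0.3, [-40, 0, 20], [0, 0, 0]],
  [-0.3, [-30, 0, 20], [0, 0, 0]],
  [-0.3, [0, 0, 0], [0, 0, 0]],
])

```text
t: 10.75
tcp_pos: [0.6394, 0.1479, 0.1998]
tcp_rot: [0.498, 0.503, -0.495, 0.505]
ft_force: [0.3, -0.3, -0.1]
grip_width: 0.349
```

Run:
```python
from h import *
s=sense();print(s['t'],s['tcp_pos'],s['grip_width'],s['ft_force'])
im,d=get_image("wrist");cv2.imwrite("pics/w6.png",im)
c=get_calibration("wrist");P=cloud(d,c);q=P.reshape(-1,3)
k=(abs(q[:,0]-.637)<.02)&(abs(q[:,1]-.203)<.025)&(q[:,2]>.040)&(q[:,2]<.052);h=q[k];print('handle',len(h),h.mean(0),cv2.minAreaRect(h[:,:2].astype(np.float32)*1000))
k=(q[:,2]>.0185)&(q[:,2]<.0225)&(q[:,1]>.272)&(q[:,1]<.31)&(abs(q[:,0]-.637)<.032);n=q[k];print('nose',len(n),cv2.minAreaRect(n[:,:2].astype(np.float32)*1000))
k=(abs(q[:,0]-.637)<.010)&(q[:,1]>.24)&(q[:,2]>.02)&(q[:,2]<.06);a=q[k]
for y in np.arange(.24,.35,.01):
  z=a[abs(a[:,1]-y)<.003,2]; print(round(y,2),np.median(z).round(4) if len(z) else None,end=' ')
im2,d=get_image("side");cv2.imwrite("pics/s6.png",im2)
```

```text
10.75 [0.6393727  0.14788473 0.19975824] 0.34890152648049927 [ 0.30514001 -0.3158446  -0.08790672]
handle 457 [0.63516068 0.20443132 0.04381572] ((635.0953979492188, 204.1417236328125), (14.607598304748535, 24.874387741088867), 1.0012820959091187)
nose 841 ((633.0222778320312, 290.28009033203125), (54.194984436035156, 35.54360580444336), 0.9196527004241943)
0.24 None 0.25 0.0432 0.26 0.0369 0.27 0.0301 0.28 0.0278 0.29 0.0285 0.3 0.028 0.31 0.028 0.32 0.0276 0.33 0.0275 0.34 0.026
```

View pics/w6.png

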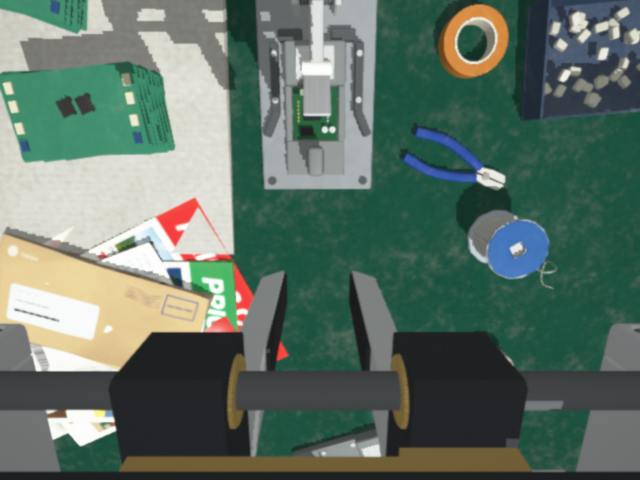

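View pics/s6.png

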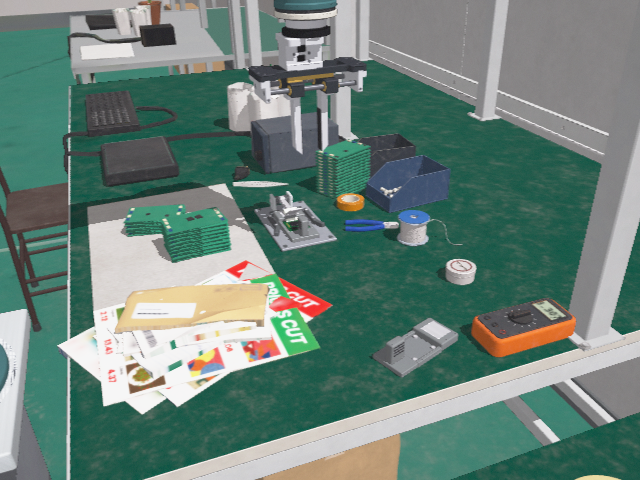

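The carrier sits in the holder with its nose against the stop and the arm pad on it (316,70). The handle is at (316,160), the gripper is clear, and the empty carrier is unmoved at side (416,347).

```bash
python3 -c "
from rig import *
print(finish_job())"
```

```text
the job is handed in; nothing more can be done
None
```

I loaded the carrier with the board into the holder, slid it home under the sprung arm, let go and backed off. I handed the job in at about 11 s of the 40 s allowed.

**Position:** In the last wrist-camera view the handle is at about (0.635, 0.204), against my estimate of (0.638, 0.202) for the seat. The carrier is about 3 mm off the middle line and square to the holder to about 1°. Before release, the nose showed no gap to the back stop.

**Hold-down arm:** The pad is visibly resting on the nose. I had no direct reading of its angle or pressing force, so those two are judged from the picture and depth only.

**Handle height:** Depth put the handle top at about 44 mm against a nominal 46 mm. That is within depth noise and fits the carrier lying flat.

**Empty carrier:** It appears in the same place in the side picture before and after.

**Robot:** The gripper touches nothing, and the wrist force reads about 0 N. Readings between moves during the push peaked at about 6 N. No check failed.

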